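Put the last dish away in the two-tray dock

ROBOT

A 7-joint arm with a two-finger parallel gripper is mounted at the origin on a cart in front of the work surface, level with it; the furniture and walls round the work are solid. World frame = base frame: x ahead of the robot, y to its left, z up, the work surface at z = 0. Lengths are in m, angles in rad, forces in N, time in s.
With the tool pointing down it reaches from about 0.425 to 0.875 m from the base axis. Payload 9.9 kg.
Tool frame: the origin (TCP) lies between the finger pads; the fingertips stand 8 mm ahead of it and the grasp point (between the pads) lies 11 mm behind it (robot.tip_reach is the distance from the TCP to the fingertips, in m); z points along the fingers, y is the line along which they close (so a half turn about z gives the same grasp; the last joint's range is limited). The gripper opens to 85 mm and grips with 20 to 120 N. Pads are 22 mm wide; open, the fingers measure 114 mm over their backs; the gripper's body (76 mm by 85 mm) begins 54 mm behind the grasp point. The pads swing forward as they close: fully open they stand 13 mm farther back than shut.
Start: joints at [-1.197, 0.576, 0.025, 1.437, -0.015, 1.129, -0.057], TCP at [0.298, 0.605, 0.239] pointing down, gripper open.
Joint ranges: [-2.76, 2.76], [-0.34, 2.15], [-1.52, 1.57], [0.19, 2.46], [-1.09, 4.23], [0.17, 1.99], [-2.82, 2.82]. Speed limits (rad/s): [2.22, 2.22, 3.01, 3.01, 3.14, 3.14, 3.14].

INTERFACE

Orientations are given as a unit quaternion [x, y, z, w].
In Python, from cell import robot, grab_frame, get_calibration gives the robot as it stands.
- The arm moves only by the tool send_rows, never from a script. Its arguments are lists of equal length, an entry for each row: "rot": the turn, a rotation vector about the tool's x, y, z in units of 360 degrees (1.0 is 360 degrees), a list of three; "translation": the shift along the tool's x, y, z in units of 1 m (1.0 is 1 m), a list of three; "hand": the opening, from 0 (shut) to 1 (fully open). In form: {"rot": [[ax, ay, az], ...], "translation": [[dx, dy, dz], ...], "hand": [hand, ...]}. A call has 1 to 5 rows; each row is the pose to reach, as a shift and turn from the pose commanded when the call began, along the tool's axes at that moment, turning the shorter way round; what a row does not reach only later rows make up. A row lasts 1/10 s, in which the tool goes at most 50 mm and 8.59 degrees, less where a joint would pass 70% of its speed; a pose out of reach is approached as far as the arm can. A call with a number of a shift or a turn outside -1 to 1 is refused whole. A call with a gripper value outside its range is refused whole. The fingers move at their own pace and stop on an object; "force" is the grip in N (left out, the last holds). Time passes only in rows, so rows that repeat a pose let the fingers close. It gives the time, the measured TCP pose, the force, the opening and the grip force at its end, in the units of the state.
- robot.observe(): the state, without advancing time (a new reading comes with each control period).
- grab_frame(name): name is "scene" or "top" or "wrist"; returns the picture (384x512x3 uint8, red, green, blue); there is no depth.
- get_calibration(name): a dict with "fx", "fy", "cx", "cy" (pixels), "world_from_camera" (4x4, takes a point from camera to world coordinates). Camera axes: x right, y down, z forward; pixel columns grow to the right and rows downward; lengths in m; the calibration is good to about 2 mm. A picture is of the moment at which its call begins: read the wrist's pose just before it. get_calibration takes no time and is no camera call; for the wrist camera it gives the pose at the moment of the call.
- robot.close_job(): hands the job in; it is judged then, once.
The state is a dict: "t": time; "joint_positions": joint angles; "joint_velocities": joint speeds; "joint_torque": joint torques, N m; "eef_pos": TCP position; "eef_rot": TCP orientation; "ft_force": force on the tool from outside, world axes, zero at the start; "torque": the same for the moment, N m; "grip_width": finger opening in m; "gripper_force": force on a finger pad.
Only numpy, scipy, OpenCV 4.12 (cv2) and the standard library are available. Lean on these libraries where they do the work, as an engineer would, in place of code of your own. Each camera call takes 0.05 s, during which the arm holds its last target. There are 200 camera calls.

TASK

The tray dock lets only one tray be out at a time. Push the loaded tray that is standing out fully home, draw the empty tray out as far as it goes, set the petri dish from the worktop flat on the floor of the empty tray and let go of it, then push that tray fully home too. The trays are wide and cock and jam in their guides when pushed or pulled off-centre, so work them at the middle of their front plates; leave the beaker, the timer and the small bottle where they stand.

Things in the scene. Friction and masses are not known exactly. Their poses are not given: they have to be found in the camera images.
- dock: White housing, 412 mm wide (y), 58 mm high, with two bays. Origin on the worktop between them, on the line of shut trays' front faces; x points into the dock. Bay centre lines at y = +100, -100 mm; along each a guide rail 13 mm high runs out to x = -100 mm. The cover spans x = 50 to 235 mm, z = 52 to 58 mm. A pin between the bays (block 32 mm high) locks each tray unless the other is fully home.
- tray_full (a joint): Travel (m) of the loaded tray out of the dock (dock's -x): 0 fully home, 0.10 fully out, hard stops. It stays where left. Either tray takes about 2.5 N plus 8 N per m/s at the middle, about three times that 15 mm off the centre line; beyond some 25 mm it cocks by 0.02 to 0.05 rad and wedges however hard it is pushed or pulled. Let go and it straightens; then push at the middle.
- tray_empty (a joint): The same for the empty tray. At the start it is home and locked (5 to 7 mm of play); it can be drawn only once the loaded tray is fully home.
- tray_full_front (a point): Middle of the top edge of the loaded tray's front plate, at its outer face, 52 mm above the worktop. x points into the dock along the tray's centre line, y along the plate, z up. The plain, smooth (friction about 0.25) aluminium plate has no handle: 176 mm wide, 6 mm thick, 15 to 52 mm above the worktop. Two petri dishes fixed in this tray mark it as loaded. It may be in either bay.
- tray_empty_front (a point): The same point and axes of the empty tray, alike in shape, in the other bay. With it home, 44 mm lie free between the inner face of its plate and the edge of the cover, with the tray floor 18 mm above the worktop: the plate can be hooked from behind or pinched from above at its middle.
- tray_empty_floor (a point): Point on the empty tray's floor, 85 mm behind the outer face of its front plate, on the centre line, 18 mm above the worktop; axes as above. The clear floor is 146 mm wide (y), side walls reach 32 mm above the worktop. Fully out, the floor from 6 to 150 mm behind the front plate's outer face lies uncovered.
- dish: Loose closed white petri dish with lid, diameter 57 mm, 14 mm high, 30 g, lying flat on the worktop left of the dock. Origin at the centre of its underside, z up.
- beaker: Bystander: plastic beaker 62 mm wide, 70 mm high, origin at the centre of its underside.
- timer: Bystander: flat lab timer 66 x 66 x 22 mm, origin at the centre of its underside.
- small_bottle: Bystander: small brown bottle, diameter 49 mm, 111 mm high, origin at the centre of its underside.
Not all that is in view belongs to the job. What is shaped like the dish but orange, purple or turquoise is not meant.

How it is judged:
By the outcome, as a careful person would: the job done as asked, in the order asked, and still so for the second after the job is handed in, with the robot touching nothing.
It also fails if it takes over 72 s, if anything falls off the work surface, if the arm or the gripper's body presses on something with over 40 N, if the wrist force passes 120 N, or if a joint passes its speed limit or range.

## Working session

There is one attempt and no reset: what is moved stays moved. The work goes in short steps, Python scripts to look and compute and a tool call to move; the robot and the scene stay as the last step left them, time stands still between calls to the robot, and variables do not carry over. Pictures are saved under pics/ and viewed, at most 10 in all, crops included, and the job is handed in when it is done.

Besides the shell and the picture viewer there is one more tool, called after ">>>" as a command line: name --argument value ..., lists and objects as JSON in quotes. send_rows: Moves the arm, as the interface text tells. Shifts and turns lie within -1 to 1; 1 stands for 1 m of shift or 360 degrees of turn. Its arguments: {"type":"object","properties":{"rot":{"type":"array"},"translation":{"type":"array"},"hand":{"type":"array"},"force":{"type":"number"}},"required":["rot","translation","hand"]}

```bash
mkdir -p pics; ls; python3 - <<'E'
from cell import robot, grab_frame, get_calibration
import cv2,numpy as np
np.set_printoptions(precision=4,suppress=True)
for n in("scene","top"):
    f=grab_frame(n); cv2.imwrite(f"pics/{n}0.png",cv2.cvtColor(f,cv2.COLOR_RGB2BGR))
    c=get_calibration(n); print(n,{k:c[k] for k in("fx","fy","cx","cy")}); print(np.array(c["world_from_camera"]))
print(robot.observe())
E
```

```text
pics
scene {'fx': 449.55024160416434, 'fy': 449.55024160416434, 'cx': 253.249393811606, 'cy': 195.07046634476993}
[[ 0.7625 -0.4671  0.4477  0.0734]
 [-0.6469 -0.562   0.5155 -0.3877]
 [ 0.0108 -0.6827 -0.7307  0.8427]
 [ 0.      0.      0.      1.    ]]
top {'fx': 354.1980330314199, 'fy': 354.1980330314199, 'cx': 253.31643391133966, 'cy': 186.0941013718932}
[[ 0.0016 -0.9917  0.1288  0.4376]
 [-1.     -0.0014  0.0012  0.1815]
 [-0.001  -0.1288 -0.9917  0.9206]
 [ 0.      0.      0.      1.    ]]
{'t': 0.1, 'joint_positions': array([-1.1968,  0.5765,  0.0248,  1.4378, -0.015 ,  1.129 , -0.0565]), 'joint_velocities': array([ 0.0009, -0.0019,  0.0014, -0.0007,  0.0014,  0.0009, -0.001 ]), 'joint_torque': array([  0.0066, -76.7303,   2.2578, -28.6603,   0.0158,   0.0086,
        -0.    ]), 'eef_pos': array([0.2981, 0.6052, 0.2385]), 'eef_rot': array([ 0.2269,  0.9739, -0.0007, -0.0002]), 'ft_force': array([-0.0068, -0.3809, -0.6983]), 'torque': array([-0.0236, -0.0054, -0.0263]), 'gripper_force': 0.0, 'grip_width': 0.08530571585900007}
```

View pics/top0.png

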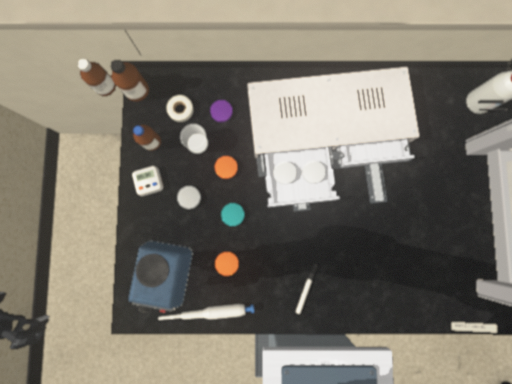

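View pics/scene0.png

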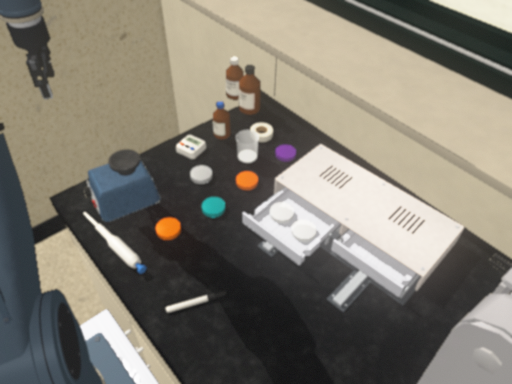

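The top view shows the cover at about (248,83)-(408,67)-(418,137)-(257,154). The loaded tray is out in the left (+y) bay with its plate near (303,200). The empty tray is in the right bay, and the white dish is at (189,197).

```bash
cat > h.py <<'E'
import cv2,numpy as np
from cell import robot, grab_frame, get_calibration
np.set_printoptions(precision=4,suppress=True)
def ray(n,px,z,c=None):
    c=c or get_calibration(n); T=np.array(c["world_from_camera"])
    px=np.atleast_2d(px).astype(float)
    d=np.c_[(px[:,0]-c["cx"])/c["fx"],(px[:,1]-c["cy"])/c["fy"],np.ones(len(px))]@T[:3,:3].T
    return T[:3,3]+d*((z-T[2,3])/d[:,2])[:,None]
def shot(n,name=None):
    f=grab_frame(n)
    if name: cv2.imwrite(f"pics/{name}.png",cv2.cvtColor(f,cv2.COLOR_RGB2BGR))
    return f
E
python3 - <<'E'
from h import *
f=cv2.imread("pics/top0.png")
cv2.imwrite("pics/crop.png",cv2.resize(f[62:212,240:425],None,fx=4,fy=4,interpolation=cv2.INTER_CUBIC))
m=((f.min(2)>130)&(f.max(2).astype(int)-f.min(2)<35)).astype(np.uint8)
n,l,s,c=cv2.connectedComponentsWithStats(m)
for i in range(1,n):
    if s[i,4]>100 and s[i,4]<3000: print(s[i],c[i],ray("top",c[i],0.014)[0])
i=l[100,330]; k=(l==i).astype(np.uint8)
print(s[i])
# cover outer edges: fit lines
top=np.array([(x,np.where(k[55:150,x])[0][0]+55) for x in range(258,400)])
lf=np.array([(np.where(k[y,230:425])[0][0]+230,y) for y in range(90,145)])
rt=np.array([(np.where(k[y,230:425])[0][-1]+230,y) for y in range(75,130)])
print(top[::30].tolist(),lf[::10].tolist(),rt[::10].tolist())
for e in(top,lf,rt):
    P=ray("top",e,0.058)[:,:2]; v=cv2.fitLine(P.astype(np.float32),cv2.DIST_HUBER,0,.001,.001).ravel(); print(v,np.degrees(np.arctan2(v[1],v[0])))
E
```

```text
[458   0  54  22 360] [484.4194   6.5278] [ 1.0562 -0.4547  0.014 ]
[   0    6  512   19 1601] [251.5297  21.9863] [1.0098 0.1882 0.014 ]
[ 467   71   45   42 1043] [490.8178  91.9904] [ 0.8097 -0.4515  0.014 ]
[167  95  26  26 374] [179.2567 107.9492] [0.7645 0.3797 0.014 ]
[181 124  27  29 584] [194.4829 137.9521] [0.6827 0.3374 0.014 ]
[132 166  30  30 575] [146.6191 180.367 ] [0.5699 0.4586 0.014 ]
[177 186  23  23 404] [188.2228 196.9579] [0.5269 0.3499 0.014 ]
[296 279  15  35 184] [302.9946 296.1304] [0.2803 0.0589 0.014 ]
[477 280  35  25 523] [494.3308 290.9943] [ 0.2934 -0.4165  0.014 ]
[158 305  87  15 707] [210.0509 312.976 ] [0.2396 0.2888 0.014 ]
[452 322  45  11 379] [473.9604 326.8417] [ 0.208  -0.3592  0.014 ]
[ 254  335  141   49 2936] [325.2762 361.001 ] [0.1279 0.0074 0.014 ]
[  248    67   171   143 17465]
[[258, 82], [288, 79], [318, 76], [348, 73], [378, 70]] [[248, 90], [249, 100], [250, 110], [251, 120], [252, 130], [253, 140]] [[408, 75], [410, 85], [412, 95], [413, 105], [415, 115], [417, 125]]
[ 0.1069 -0.9943  0.8377 -0.0096] -83.86578
[0.9945 0.1049 0.732  0.1902] 6.0207167
[ 0.995   0.1003  0.7668 -0.2211] 5.7541394
```

View pics/crop.png

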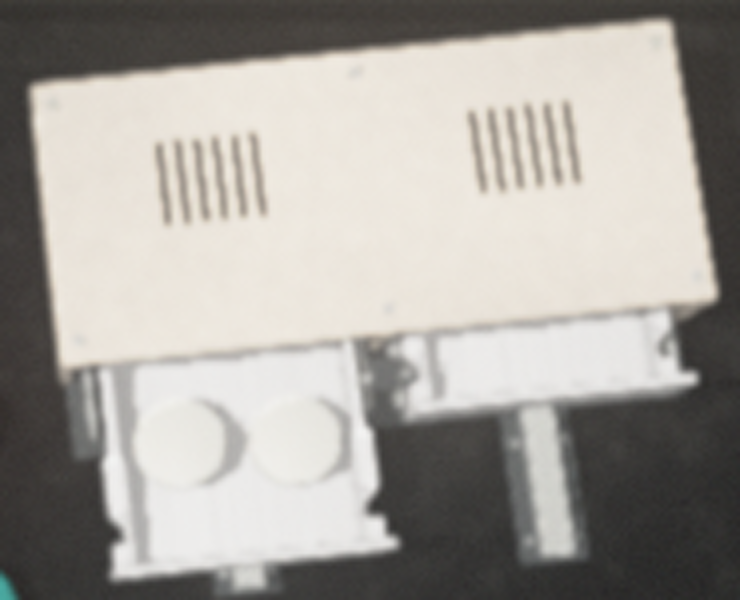

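Dock yaw is about 6.05°, and the cover's measured width of 412.7 mm agrees with the given 412 mm. The loaded tray is the one with two dishes, in the left bay. Next I check the plates and work out the first move.

```bash
cat >> h.py <<'E'
YAW=np.radians(6.05); O=np.array([0.6046,-0.0308])
RD=np.array([[np.cos(YAW),-np.sin(YAW)],[np.sin(YAW),np.cos(YAW)]])
def w(p): return O+RD@np.array(p)          # dock -> world xy
def d(P): return (np.atleast_2d(P)[:,:2]-O)@RD  # world -> dock xy
from scipy.spatial.transform import Rotation as R
def go(pos,yawdeg):  # tool y heading (world deg), tool down
    s=robot.observe(); r=R.from_quat(s["eef_rot"])
    y=np.array([np.cos(np.radians(yawdeg)),np.sin(np.radians(yawdeg)),0]); z=np.array([0,0,-1.]); x=np.cross(y,z)
    t=R.from_matrix(np.c_[x,y,z])
    print("pos",s["eef_pos"],"trans",r.inv().apply(np.array(pos)-s["eef_pos"]),"rot/360",(r.inv()*t).as_rotvec()/2/np.pi,"F",s["ft_force"],"w",s["grip_width"])
E
python3 - <<'E'
from h import *
c=lambda x,y:(240+x/4-.4,62+y/4-.4)
print(d(ray("top",[c(112,578),c(398,548),c(405,415),c(697,382)],0.052)))
print(d(ray("top",[c(552,555),c(248,590)],0.013)))
go([*w([-0.145,0.10]),0.12],6.05)
go([*w([-0.145,0.10]),0.03],6.05)
E
```

```text
[[-0.0843  0.1881]
 [-0.0842  0.0111]
 [-0.0023 -0.0044]
 [-0.0005 -0.1886]]
[[-0.0963 -0.0964]
 [-0.0984  0.1005]]
pos [0.2981 0.6052 0.2385] trans [-0.38   -0.4277  0.1192] rot/360 [-0.0002  0.0001  0.1603] F [-0.0068 -0.3809 -0.6983] w 0.08530571585900007
pos [0.2981 0.6052 0.2385] trans [-0.38   -0.4276  0.2092] rot/360 [-0.0002  0.0001  0.1603] F [-0.0068 -0.3809 -0.6983] w 0.08530571585900007
```

>>> send_rows --rot '[[0,0,0.16],[0,0,0.16],[0,0,0.16],[0,0,0.16],[0,0,0.16]]' --translation '[[-0.38,-0.428,0],[-0.38,-0.428,0],[-0.38,-0.428,0],[-0.38,-0.428,0],[-0.38,-0.428,0]]' --hand '[0,0,0,0,0]'

```text
t: 0.6
eef_pos: [0.3647, 0.3623, 0.2391]
eef_rot: [0.57, 0.821, -0.0, -0.0]
ft_force: [1.3, 0.0, 0.0]
grip_width: 0.0122
gripper_force: 0.0
```

```bash
python3 -c "
from h import *
go([*w([-0.145,0.10]),0.12],6.05)"
```

```text
pos [0.3647 0.3623 0.2391] trans [-0.3192 -0.028   0.1192] rot/360 [-0.    0.    0.04] F [1.3039 0.0377 0.0388] w 0.012234323451457018
```

>>> send_rows --rot '[[0,0,0.04],[0,0,0.04],[0,0,0.04],[0,0,0.04],[0,0,0.04]]' --translation '[[-0.319,-0.028,0.0],[-0.319,-0.028,0.0],[-0.319,-0.028,0.03],[-0.319,-0.028,0.06],[-0.319,-0.028,0.12]]' --hand '[0,0,0,0,0]'

```text
t: 1.1
eef_pos: [0.4303, 0.1349, 0.1874]
eef_rot: [0.667, 0.745, 0.002, 0.001]
ft_force: [1.4, 1.4, -1.0]
grip_width: -0.0001
gripper_force: 0.0
```

>>> send_rows --rot '[[0,0,0],[0,0,0]]' --translation '[[0,0,0],[0,0,0]]' --hand '[0,0]'

```text
t: 1.3
eef_pos: [0.4286, 0.1361, 0.1859]
eef_rot: [0.668, 0.745, -0.001, -0.0]
ft_force: [0.0, 0.5, -0.4]
grip_width: -0.0002
gripper_force: 0.0
```

```bash
python3 -c "
from h import *
go([*w([-0.145,0.10]),0.03],6.05)"
```

```text
pos [0.4286 0.1361 0.1859] trans [-0.0845  0.0124  0.156 ] rot/360 [-0.0003  0.0001  0.0005] F [ 0.0159  0.5344 -0.4418] w -0.0001573575509551641
```

>>> send_rows --rot '[[0,0,0],[0,0,0],[0,0,0],[0,0,0],[0,0,0]]' --translation '[[-0.085,0.012,0.04],[-0.085,0.012,0.09],[-0.085,0.012,0.156],[-0.085,0.012,0.156],[-0.085,0.012,0.156]]' --hand '[0,0,0,0,0]'

```text
t: 1.8
eef_pos: [0.4482, 0.0542, 0.0268]
eef_rot: [0.666, 0.746, -0.003, -0.002]
ft_force: [-0.8, 0.0, 0.7]
grip_width: -0.0
gripper_force: 0.0
```

```bash
python3 -c "
from h import *
go([*w([-0.145,0.10]),0.03],6.05);print(d(robot.observe()['eef_pos']))
shot('scene','s1')"
```

```text
pos [0.4482 0.0542 0.0268] trans [-0.0011  0.0016 -0.0032] rot/360 [-0.0012  0.      0.001 ] F [-0.8076  0.0193  0.7462] w -3.118348052946705e-05
[[-0.1466  0.101 ]]
```

View pics/s1.png

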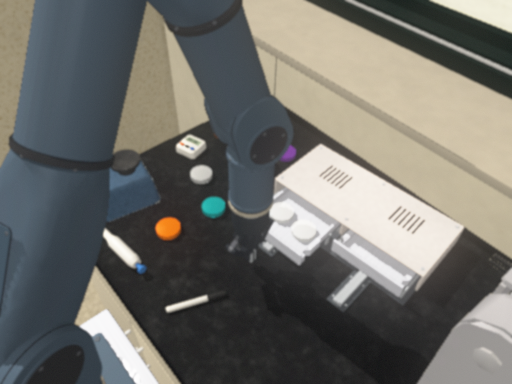

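The closed fingers stand in front of the loaded tray's plate on its centre line, so I push.

>>> send_rows --rot '[[0,0,0.001],[0,0,0.001],[0,0,0.001],[0,0,0.001],[0,0,0.001]]' --translation '[[-0.001,0.02,-0.003],[-0.001,0.04,-0.003],[-0.001,0.06,-0.003],[-0.001,0.08,-0.003],[-0.001,0.1,-0.003]]' --hand '[0,0,0,0,0]'

```text
t: 2.35
eef_pos: [0.5481, 0.066, 0.0364]
eef_rot: [0.668, 0.744, -0.001, -0.001]
ft_force: [-4.5, -2.3, -0.5]
grip_width: 0.0001
gripper_force: 2.2
```

>>> send_rows --rot '[[0,0,0],[0,0,0],[0,0,0],[0,0,0]]' --translation '[[0,0.01,0],[0,0.02,0],[0,0.025,0],[0,0.03,0]]' --hand '[0,0,0,0]'

```text
t: 2.75
eef_pos: [0.5797, 0.0678, 0.0342]
eef_rot: [0.669, 0.744, 0.0, -0.0]
ft_force: [-3.3, -0.6, 0.8]
grip_width: 0.0
gripper_force: 1.5
```

```bash
python3 -c "
from h import *
go([*w([-0.02,0.10]),0.03],6.05);print(d(robot.observe()['eef_pos']))"
```

```text
pos [0.5797 0.0678 0.0342] trans [-0.0007 -0.0056  0.0042] rot/360 [ 0.     -0.0001  0.0001] F [-3.283  -0.5751  0.7679] w 2.016990087026159e-05
[[-0.0144  0.1007]]
```

Force is still about 3 N, so the tray isn't at the stop yet. I push on slowly.

>>> send_rows --rot '[[0,0,0],[0,0,0],[0,0,0],[0,0,0]]' --translation '[[0,0.003,0],[0,0.005,0],[0,0.007,0],[0,0.007,0]]' --hand '[0,0,0,0]'

```text
t: 3.15
eef_pos: [0.5803, 0.0674, 0.0325]
eef_rot: [0.669, 0.743, -0.004, -0.004]
ft_force: [-19.1, -0.8, 9.5]
grip_width: -0.0002
gripper_force: 9.7
```

```bash
python3 -c "
from h import *
go([*w([-0.02,0.10]),0.03],6.05);print(d(robot.observe()['eef_pos']))"
```

```text
pos [0.5803 0.0674 0.0325] trans [-0.0002 -0.0062  0.0025] rot/360 [-0.0019 -0.0001 -0.0001] F [-19.0519  -0.8133   9.4779] w -0.00020323288946897305
[[-0.0138  0.1002]]
```

Hard stop: 19 N with no further travel. I back off, lift, and look.

>>> send_rows --rot '[[0,0,0],[0,0,0],[0,0,0],[0,0,0],[0,0,0]]' --translation '[[0,-0.04,0],[0,-0.04,-0.05],[0.06,-0.04,-0.1],[0.11,-0.04,-0.1],[0.16,-0.04,-0.1]]' --hand '[0,0,0.45,0.45,0.45]'

```text
t: 3.65
eef_pos: [0.5339, 0.2009, 0.1342]
eef_rot: [0.67, 0.743, 0.002, 0.001]
ft_force: [0.8, 0.1, 1.0]
grip_width: 0.0382
gripper_force: 0.0
```

>>> send_rows --rot '[[0,0,0],[0,0,0],[0,0,0]]' --translation '[[0.03,0,0],[0.03,0,0],[0.03,0,0]]' --hand '[0.45,0.45,0.45]'

```text
t: 3.95
eef_pos: [0.5293, 0.2301, 0.1317]
eef_rot: [0.668, 0.744, 0.0, 0.0]
ft_force: [-0.3, 0.1, -0.5]
grip_width: 0.0384
gripper_force: 0.0
```

```bash
python3 -c "
from h import *
go([*w([0.003,-0.0985]),0.034],6.05);print(d(robot.observe()['eef_pos']))
f=shot('wrist','w1');g=shot('top','t1')
c=get_calibration('wrist');print({k:c[k] for k in('fx','cx','cy')},np.array(c['world_from_camera']))
cv2.imwrite('pics/v1.png',cv2.cvtColor(np.vstack([cv2.resize(f,(400,300)),cv2.resize(g[75:225,240:440],(400,300))]),cv2.COLOR_RGB2BGR))"
```

```text
pos [0.5293 0.2301 0.1317] trans [-0.3659  0.0498  0.0978] rot/360 [0.0001 0.     0.0002] F [-0.2911  0.074  -0.5273] w 0.03837767226664985
[[-0.0474  0.2674]]
{'fx': 270.0657221944826, 'cx': 259.2875448765066, 'cy': 193.05329609023218} [[ 0.9946  0.0994  0.0289  0.5241]
 [ 0.1035 -0.9606 -0.2579  0.2922]
 [ 0.0021  0.2595 -0.9657  0.2672]
 [ 0.      0.      0.      1.    ]]
```

View pics/v1.png

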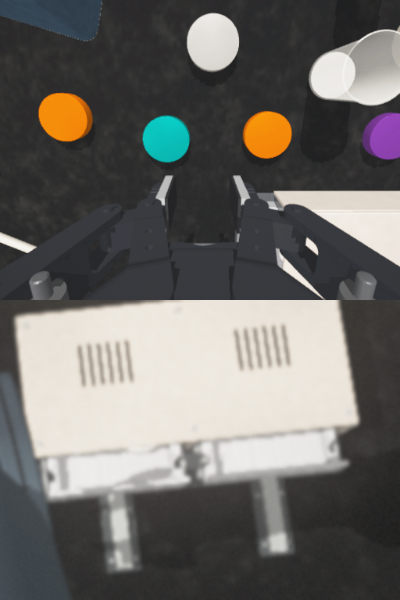

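The top view shows both trays home. The wrist view shows the white dish at about (272,54) full-scale. I had moved the wrong way along y, with no harm done. I measure the dish from here.

```bash
cat >> h.py <<'E'
def dishpos(n,f,z=0.014,near=(0.527,0.35)):
    a=f.astype(int); m=((a.min(2)>110)&(a.max(2)-a.min(2)<30)).astype(np.uint8)
    k,l,s,c=cv2.connectedComponentsWithStats(m)
    for i in range(1,k):
        p=ray(n,c[i],z)[0]
        if s[i,4]>80 and np.hypot(*(p[:2]-near))<.04:
            (x,y),r=cv2.minEnclosingCircle(np.argwhere(l==i)[:,::-1].astype(np.float32)); e=ray(n,[[x,y],[x+r,y]],z)
            print(n,"blob",c[i],s[i],p,"circ",e[0],"rad",np.linalg.norm(e[1]-e[0]))
E
python3 - <<'E'
from h import *
g=lambda n:cv2.cvtColor(cv2.imread(f"pics/{n}.png"),cv2.COLOR_BGR2RGB)
dishpos("wrist",g("w1"));dishpos("top",g("t1"));dishpos("top",g("top0"));dishpos("scene",g("scene0"))
E
```

```text
wrist blob [272.0043  53.3729] [ 239   17   67   74 3942] [0.5297 0.3483 0.014 ] circ [0.5297 0.3483 0.014 ] rad 0.03177752862688115
top blob [188.2181 196.9745] [177 186  24  23 431] [0.5269 0.3499 0.014 ] circ [0.5268 0.3496 0.014 ] rad 0.030129990293421397
scene blob [200.5542 173.5572] [190 165  22  19 332] [0.5245 0.3449 0.014 ] circ [0.5256 0.3467 0.014 ] rad 0.029616819835247894
```

>>> send_rows --rot '[[0,0,0],[0,0,0],[0,0,0],[0,0,0],[0,0,0]]' --translation '[[-0.366,0.05,0],[-0.366,0.05,0],[-0.366,0.05,0],[-0.366,0.05,0],[-0.366,0.05,0]]' --hand '[0.45,0.45,0.45,0.45,0.45]'

```text
t: 4.55
eef_pos: [0.5889, -0.0172, 0.1318]
eef_rot: [0.67, 0.742, -0.0, 0.0]
ft_force: [0.7, 0.5, -0.1]
grip_width: 0.0382
gripper_force: 0.0
```

>>> send_rows --rot '[[0,0,0],[0,0,0],[0,0,0],[0,0,0]]' --translation '[[-0.13,0.015,0],[-0.13,0.015,0],[-0.13,0.015,0],[-0.13,0.015,0]]' --hand '[0.45,0.45,0.45,0.45]'

```text
t: 4.95
eef_pos: [0.6167, -0.1499, 0.1319]
eef_rot: [0.673, 0.74, -0.001, 0.002]
ft_force: [-0.0, 0.4, -0.5]
grip_width: 0.0385
gripper_force: 0.0
```

```bash
python3 -c "
from h import *
go([*w([0.003,-0.0985]),0.034],6.05);print(d(robot.observe()['eef_pos']))
f=shot('wrist','w2')
c=get_calibration('wrist');print(np.array(c['world_from_camera']))"
```

```text
pos [ 0.6167 -0.1499  0.1319] trans [0.0217 0.0033 0.0978] rot/360 [ 0.      0.0007 -0.0017] F [-0.0139  0.4121 -0.4778] w 0.0384562666592462
[[-0.0005 -0.1197]]
[[ 0.9952  0.0942  0.027   0.6115]
 [ 0.0979 -0.9609 -0.2592 -0.0819]
 [ 0.0015  0.2605 -0.9655  0.267 ]
 [ 0.      0.      0.      1.    ]]
```

View pics/w2.png

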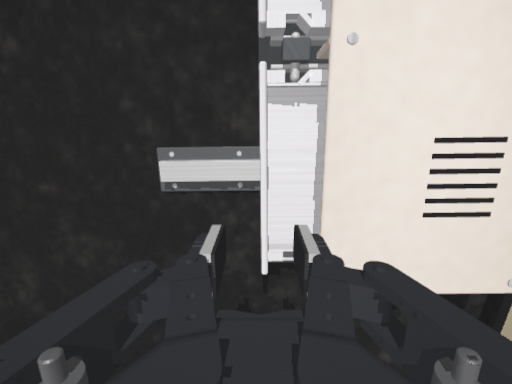

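The wrist view shows the empty tray's plate as a strip at columns 260-268, rows 62 to 274. The rail's centre is near row 171, and the cover edge is at about column 327.

```bash
python3 -c "
from h import *
P=ray('wrist',[(263.5,63),(265,273.5),(260,168),(268,168),(327,170)],0.052); print(P,d(P),(P[0]+P[1])/2)
Q=ray('wrist',[(163,171),(255,171.5)],0.013);print(Q,d(Q))
f=cv2.imread('pics/w2.png').min(2);print(f[120,252:275],f[215,252:275])"
```

```text
[[ 0.6109 -0.0414  0.052 ]
 [ 0.6299 -0.2134  0.052 ]
 [ 0.616  -0.1187  0.052 ]
 [ 0.6224 -0.1181  0.052 ]
 [ 0.67   -0.1151  0.052 ]] [[ 0.0052 -0.0112]
 [ 0.0059 -0.1843]
 [ 0.0021 -0.0887]
 [ 0.0085 -0.0887]
 [ 0.0561 -0.0907]] [ 0.6204 -0.1274  0.052 ]
[[ 0.5252 -0.1373  0.013 ]
 [ 0.6124 -0.1293  0.013 ]] [[-0.0902 -0.0976]
 [-0.0026 -0.0987]]
[ 46  47  48  48  48  49  54 127 221 227 230 227 223 213 180 172 232 231
 231 231 231 231 231] [ 43  41  42  43  41  42  40  47 122 216 224 229 226 223 203 184 230 230
 230 230 230 229 229]
```

>>> send_rows --rot '[[0,0,-0.002],[0,0,-0.002],[0,0,-0.002],[0,0,-0.002],[0,0,-0.002]]' --translation '[[0.0215,0.005,0.02],[0.0215,0.005,0.055],[0.0215,0.005,0.08],[0.0215,0.005,0.096],[0.0215,0.005,0.096]]' --hand '[0.45,0.45,0.45,0.45,0.45]'

```text
t: 5.5
eef_pos: [0.6183, -0.1181, 0.0334]
eef_rot: [0.664, 0.748, -0.001, -0.002]
ft_force: [-0.5, -0.2, -0.2]
grip_width: 0.0387
gripper_force: 0.0
```

>>> send_rows --rot '[[0,0,0],[0,0,0],[0,0,0],[0,0,0]]' --translation '[[0,0,0],[0,0,0],[0,0,0],[0,0,0]]' --hand '[0,0,0,0]' --force 40

```text
t: 5.9
eef_pos: [0.6172, -0.1196, 0.0364]
eef_rot: [0.665, 0.747, -0.001, -0.002]
ft_force: [-11.4, -1.2, 5.2]
grip_width: 0.0052
gripper_force: 39.6
```

```bash
python3 -c "
from h import *
go([*w([-0.097,-0.0985]),0.034],6.05);print(d(robot.observe()['eef_pos']))"
```

```text
pos [ 0.6172 -0.1196  0.0364] trans [-0.0077 -0.1002  0.0029] rot/360 [-0.0007 -0.0001  0.0017] F [-11.376   -1.1506   5.24  ] w 0.005214329240620794
[[ 0.0032 -0.0897]]
```

The grip sits about 8 mm off centre because the arm hadn't settled when I read it. I regrip at the middle.

>>> send_rows --rot '[[0,0,0],[0,0,0.0015],[0,0,0.0015],[0,0,0.0015],[0,0,0.0015]]' --translation '[[0,0,0],[0,0,0],[-0.009,0,0.0],[-0.009,0,0.0],[-0.009,0,0.0]]' --hand '[0.4,0.4,0.4,0.4,0.4]'

```text
t: 6.4
eef_pos: [0.6215, -0.1286, 0.0357]
eef_rot: [0.668, 0.744, 0.0, 0.0]
ft_force: [0.0, 0.0, -0.7]
grip_width: 0.0338
gripper_force: 0.0
```

>>> send_rows --rot '[[0,0,0],[0,0,0],[0,0,0],[0,0,0]]' --translation '[[0,0,0],[0,0,0],[0,0,0],[0,0,0]]' --hand '[0,0,0,0]' --force 40

```text
t: 6.8
eef_pos: [0.6181, -0.1281, 0.0352]
eef_rot: [0.668, 0.744, -0.002, -0.002]
ft_force: [-9.8, -0.1, 6.7]
grip_width: 0.0051
gripper_force: 41.4
```

```bash
python3 -c "
from h import *
go([*w([-0.097,-0.0985]),0.034],6.05);print(d(robot.observe()['eef_pos']))"
```

```text
pos [ 0.6181 -0.1281  0.0352] trans [-0.0001 -0.1002  0.0017] rot/360 [-0.0009 -0.0002  0.0004] F [-9.848  -0.0739  6.6665] w 0.005061471259760659
[[ 0.0032 -0.0982]]
```

>>> send_rows --rot '[[0,0,0],[0,0,0],[0,0,0],[0,0,0],[0,0,0]]' --translation '[[0,-0.01,0],[0,-0.025,0],[0,-0.045,0],[0,-0.065,0],[0,-0.085,0]]' --hand '[0,0,0,0,0]'

```text
t: 7.3
eef_pos: [0.5369, -0.137, 0.0355]
eef_rot: [0.667, 0.745, 0.001, 0.001]
ft_force: [4.4, -0.2, -8.1]
grip_width: 0.0052
gripper_force: 39.9
```

>>> send_rows --rot '[[0,0,0],[0,0,0],[0,0,0],[0,0,0]]' --translation '[[0,-0.01,0],[0,-0.018,0],[0,-0.024,0],[0,-0.024,0]]' --hand '[0,0,0,0]'

```text
t: 7.7
eef_pos: [0.5185, -0.1391, 0.0358]
eef_rot: [0.667, 0.745, 0.003, 0.004]
ft_force: [18.3, 1.5, -19.2]
grip_width: 0.0053
gripper_force: 40.3
```

```bash
python3 -c "
from h import *
go([*w([-0.097,-0.0985]),0.034],6.05);print(d(robot.observe()['eef_pos']))"
```

```text
pos [ 0.5185 -0.1391  0.0358] trans [0.0001 0.     0.0018] rot/360 [0.0015 0.0003 0.0009] F [ 18.2695   1.5077 -19.21  ] w 0.005299437148258228
[[-0.097  -0.0986]]
```

The tray is fully out: 100 mm of travel and 18 N at the stop. I release it and head for the dish.

>>> send_rows --rot '[[0,0,0],[0,0,0],[0,0,0],[0,0,0],[0,0,0]]' --translation '[[0,0.005,0],[0,0.005,0],[0,0.005,-0.04],[0,0.005,-0.09],[0.04,0.005,-0.11]]' --hand '[0.4,0.4,0.4,0.8,1]'

```text
t: 8.2
eef_pos: [0.5148, -0.105, 0.1496]
eef_rot: [0.671, 0.742, 0.0, 0.003]
ft_force: [0.9, 1.0, -0.3]
grip_width: 0.0621
gripper_force: 0.0
```

>>> send_rows --rot '[[0,0,0],[0,0,0],[0,0,0],[0,0,0],[0,0,0]]' --translation '[[0.4,-0.04,0],[0.4,-0.04,0],[0.4,-0.04,0],[0.4,-0.04,0],[0.4,-0.04,0]]' --hand '[1,1,1,1,1]'

```text
t: 8.7
eef_pos: [0.4608, 0.1466, 0.1458]
eef_rot: [0.668, 0.744, -0.0, -0.0]
ft_force: [1.3, 0.2, 0.4]
grip_width: 0.0853
gripper_force: 0.0
```

>>> send_rows --rot '[[0,0,0],[0,0,0],[0,0,0],[0,0,0]]' --translation '[[0.11,-0.01,0],[0.11,-0.01,0],[0.11,-0.01,0],[0.11,-0.01,0]]' --hand '[1,1,1,1]'

```text
t: 9.1
eef_pos: [0.4389, 0.2553, 0.1453]
eef_rot: [0.666, 0.746, -0.0, -0.0]
ft_force: [-0.2, -1.7, 0.0]
grip_width: 0.0853
gripper_force: 0.0
```

```bash
python3 -c "
from h import *
f=shot('wrist','w3');g=shot('top','t3');s=shot('scene','s3')
dishpos('wrist',f)
print(robot.tip_reach)
go([.529,.348,0.009],6.05)"
```

```text
wrist blob [363.9165  98.515 ] [ 332   66   65   65 3295] [0.5305 0.3455 0.014 ] circ [0.529  0.3463 0.014 ] rad 0.032038299886563835
0.008
pos [0.4404 0.2513 0.1457] trans [0.0869 0.0984 0.1365] rot/360 [-0.      0.0002  0.0001] F [-0.4464 -0.9428 -0.4151] w 0.08572331815601006
```

>>> send_rows --rot '[[0,0,0],[0,0,0],[0,0,0],[0,0,0],[0,0,0]]' --translation '[[0.086,0.0985,0.0],[0.086,0.0985,0.03],[0.086,0.0985,0.08],[0.086,0.0985,0.09],[0.086,0.0985,0.09]]' --hand '[1,1,1,1,1]'

```text
t: 9.75
eef_pos: [0.5281, 0.347, 0.0515]
eef_rot: [0.669, 0.744, -0.003, -0.0]
ft_force: [-0.5, -0.2, 0.6]
grip_width: 0.0854
gripper_force: 0.0
```

>>> send_rows --rot '[[0,0,0],[0,0,0]]' --translation '[[0,0,0],[0,0,0]]' --hand '[1,1]'

```text
t: 9.95
eef_pos: [0.5297, 0.3482, 0.0575]
eef_rot: [0.669, 0.744, 0.001, 0.0]
ft_force: [0.8, -0.0, 0.6]
grip_width: 0.0853
gripper_force: 0.0
```

```bash
python3 -c "
from h import *
f=shot('wrist','w4')
dishpos('wrist',f)
go([.5295,.347,0.009],6.05)"
```

```text
wrist blob [256.5157 211.0321] [ 216  171   82   81 5175] [0.5289 0.3518 0.014 ] circ [0.5289 0.3516 0.014 ] rad 0.028694180346101536
pos [0.5296 0.3486 0.0577] trans [-0.0017 -0.0004  0.0487] rot/360 [ 0.0003 -0.0001  0.0002] F [ 0.0357 -0.0151  0.2678] w 0.08544716807657707
```

>>> send_rows --rot '[[0,0,0],[0,0,0],[0,0,0],[0,0,0],[0,0,0]]' --translation '[[0.0015,0,0.025],[0.0015,0,0.04],[0.0015,0,0.049],[0.0015,0,0.049],[0.0015,0,0.049]]' --hand '[1,1,1,1,1]'

```text
t: 10.5
eef_pos: [0.5288, 0.351, 0.0071]
eef_rot: [0.668, 0.744, 0.0, 0.0]
ft_force: [0.8, 0.3, -0.1]
grip_width: 0.0854
gripper_force: 0.0
```

>>> send_rows --rot '[[0,0,0],[0,0,0],[0,0,0],[0,0,0],[0,0,0]]' --translation '[[0,0,0],[0,0,0],[0,0,0],[0,0,0],[0,0,0]]' --hand '[0.6,0.3,0.3,0.3,0.3]' --force 25

```text
t: 11.0
eef_pos: [0.5288, 0.3513, 0.0075]
eef_rot: [0.668, 0.744, 0.001, 0.0]
ft_force: [-1.0, -0.7, 5.8]
grip_width: 0.0549
gripper_force: 25.7
```

```bash
python3 -c "
from h import *
f=shot('wrist','w5')
go([.5295,.350,0.13],6.05)"
```

```text
pos [0.5289 0.3513 0.0075] trans [-0.0013  0.0006 -0.1225] rot/360 [ 0.0002 -0.0001  0.0005] F [ 0.0295 -0.4586  5.0928] w 0.0547661821649929
```

View pics/w5.png

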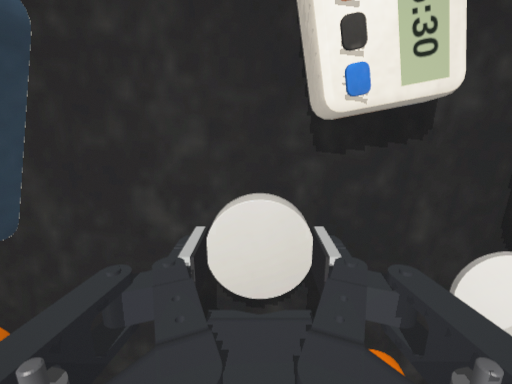

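The dish sits squarely between the pads, with its centre at about (260,246). I lift and carry it.

>>> send_rows --rot '[[0,0,0],[0,0,0],[0,0,0],[0,0,0],[0,0,0]]' --translation '[[0,0,-0.03],[0,0,-0.07],[0,0,-0.12],[-0.04,0,-0.13],[-0.08,0,-0.13]]' --hand '[0.3,0.3,0.3,0.3,0.3]'

```text
t: 11.55
eef_pos: [0.5383, 0.2724, 0.1395]
eef_rot: [0.667, 0.745, 0.003, 0.001]
ft_force: [0.8, -0.2, -0.9]
grip_width: 0.0549
gripper_force: 27.1
```

>>> send_rows --rot '[[0,0,0],[0,0,0],[0,0,0],[0,0,0],[0,0,0]]' --translation '[[-0.04,0,0],[-0.08,0,0],[-0.12,0,0],[-0.16,0,0],[-0.2,0,0]]' --hand '[0.3,0.3,0.3,0.3,0.3]'

```text
t: 12.05
eef_pos: [0.5589, 0.0712, 0.137]
eef_rot: [0.668, 0.744, 0.0, 0.0]
ft_force: [0.5, -0.6, 0.0]
grip_width: 0.0546
gripper_force: 27.1
```

```bash
python3 -c "
from h import *
go([*w([-.018,-.0985]),0.0255],6.05)"
```

```text
pos [0.5589 0.0712 0.137 ] trans [-0.2048  0.016   0.1115] rot/360 [ 0.0001 -0.      0.0005] F [ 0.5078 -0.6167  0.0064] w 0.05456235660046422
```

>>> send_rows --rot '[[0,0,0],[0,0,0],[0,0,0],[0,0,0],[0,0,0]]' --translation '[[-0.045,0.016,0],[-0.09,0.016,0],[-0.13,0.016,0],[-0.17,0.016,0],[-0.204,0.016,0]]' --hand '[0.3,0.3,0.3,0.3,0.3]'

```text
t: 12.55
eef_pos: [0.5967, -0.131, 0.137]
eef_rot: [0.668, 0.744, -0.0, 0.0]
ft_force: [-0.0, 0.5, -0.7]
grip_width: 0.0548
gripper_force: 27.1
```

>>> send_rows --rot '[[0,0,0],[0,0,0],[0,0,0],[0,0,0],[0,0,0]]' --translation '[[0,0,0],[0,0,0.02],[0,0,0.05],[0,0,0.05],[0,0,0.05]]' --hand '[0.3,0.3,0.3,0.3,0.3]'

```text
t: 13.05
eef_pos: [0.5966, -0.1279, 0.0869]
eef_rot: [0.668, 0.745, -0.0, -0.0]
ft_force: [-0.0, -0.8, -0.3]
grip_width: 0.0546
gripper_force: 27.1
```

```bash
python3 -c "
from h import *
g=shot('top');s=shot('scene');f=shot('wrist')
cv2.imwrite('pics/v2.png',cv2.cvtColor(np.hstack([cv2.resize(s[130:330,200:480],(420,300)),cv2.resize(f,(380,300))]),cv2.COLOR_RGB2BGR))
go([*w([-.018,-.0985]),0.0255],6.05)"
```

```text
pos [ 0.5976 -0.1284  0.0881] trans [-0.0022 -0.0009  0.0626] rot/360 [0.0003 0.0001 0.0005] F [ 0.8997 -0.0461 -0.7967] w 0.0546952234515432
```

View pics/v2.png

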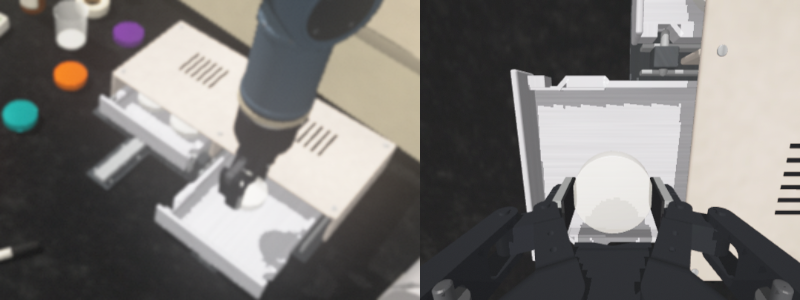

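The dish hangs over the middle of the open tray, clear of the plate and cover. I lower it and check the force.

>>> send_rows --rot '[[0,0,0],[0,0,0],[0,0,0],[0,0,0],[0,0,0]]' --translation '[[-0.002,-0.004,0.02],[-0.002,-0.004,0.04],[-0.002,-0.004,0.055],[-0.002,-0.004,0.061],[-0.002,-0.004,0.062]]' --hand '[0.3,0.3,0.3,0.3,0.3]'

```text
t: 13.7
eef_pos: [0.5936, -0.1308, 0.0251]
eef_rot: [0.668, 0.744, 0.0, 0.0]
ft_force: [-2.1, 1.1, 6.5]
grip_width: 0.0546
gripper_force: 27.8
```

>>> send_rows --rot '[[0,0,0],[0,0,0]]' --translation '[[0,0,0],[0,0,0]]' --hand '[0.3,0.3]'

```text
t: 13.9
eef_pos: [0.5936, -0.1308, 0.0252]
eef_rot: [0.668, 0.744, 0.0, 0.0]
ft_force: [0.6, -0.4, 1.7]
grip_width: 0.0547
gripper_force: 27.5
```

>>> send_rows --rot '[[0,0,0],[0,0,0],[0,0,0],[0,0,0],[0,0,0]]' --translation '[[0,0,0],[0,0,0],[0,0,-0.03],[0,0,-0.08],[0,-0.04,-0.12]]' --hand '[0.8,0.8,0.8,0.8,0.8]'

```text
t: 14.4
eef_pos: [0.5618, -0.1339, 0.1422]
eef_rot: [0.667, 0.745, 0.001, 0.002]
ft_force: [-0.1, -0.8, 1.0]
grip_width: 0.0684
gripper_force: 0.0
```

>>> send_rows --rot '[[0,0,0],[0,0,0],[0,0,0],[0,0,0],[0,0,0]]' --translation '[[0,-0.05,0],[0,-0.1,0],[0,-0.1,0],[0,-0.1,0],[0,-0.1,0]]' --hand '[0,0,0,0,0]'

```text
t: 14.9
eef_pos: [0.46, -0.1454, 0.1402]
eef_rot: [0.667, 0.745, 0.0, 0.001]
ft_force: [0.9, 0.8, -0.8]
grip_width: -0.0
gripper_force: 0.0
```

```bash
python3 -c "
from h import *
g=shot('top','t6');s=shot('scene');f=shot('wrist')
dishpos('top',g,.032,near=(.594,-.131))
cv2.imwrite('pics/v3.png',cv2.cvtColor(np.hstack([cv2.resize(s[130:330,200:480],(420,300)),cv2.resize(g[75:225,250:440],(380,300))]),cv2.COLOR_RGB2BGR))
go([*w([-.15,-.0985]),0.03],6.05)"
```

```text
pos [ 0.4597 -0.1453  0.1398] trans [0.0001 0.0061 0.1098] rot/360 [0.0001 0.0001 0.0006] F [-0.0474  0.2466  0.5421] w 0.0002602446189649277
```

View pics/v3.png

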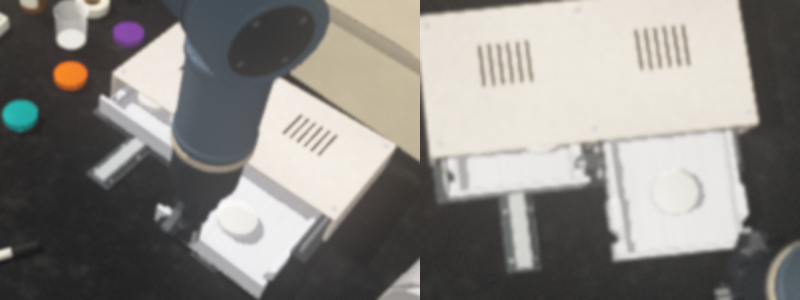

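The dish lies flat in the middle of the tray and the loaded tray is still home. Next I lower in front of the plate and push it in.

>>> send_rows --rot '[[0,0,0],[0,0,0],[0,0,0],[0,0,0],[0,0,0]]' --translation '[[0,0,0.04],[0,0,0.08],[0,0,0.107],[0,0,0.107],[0,0,0.107]]' --hand '[0,0,0,0,0]'

```text
t: 15.55
eef_pos: [0.4587, -0.1455, 0.0329]
eef_rot: [0.668, 0.744, -0.0, -0.0]
ft_force: [1.0, 0.5, 0.4]
grip_width: -0.0005
gripper_force: 0.0
```

```bash
python3 -c "
from h import *
go([*w([-.15,-.0985]),0.032],6.05);print(d(robot.observe()['eef_pos']))"
```

```text
pos [ 0.4587 -0.1455  0.0329] trans [0.0002 0.0072 0.0009] rot/360 [-0.0002 -0.      0.0005] F [1.0148 0.4704 0.4305] w -0.0004962338702533572
[[-0.1572 -0.0987]]
```

>>> send_rows --rot '[[0,0,0],[0,0,0],[0,0,0],[0,0,0],[0,0,0]]' --translation '[[0,0.02,0],[0,0.035,0],[0,0.042,0],[0,0.05,0],[0,0.06,0]]' --hand '[0,0,0,0,0]'

```text
t: 16.05
eef_pos: [0.5175, -0.1391, 0.0336]
eef_rot: [0.668, 0.744, -0.0, -0.0]
ft_force: [-4.0, -0.8, 1.8]
grip_width: 0.0001
gripper_force: 1.7
```

>>> send_rows --rot '[[0,0,0],[0,0,0],[0,0,0],[0,0,0],[0,0,0]]' --translation '[[0,0.012,0],[0,0.024,0],[0,0.036,0],[0,0.048,0],[0,0.06,0]]' --hand '[0,0,0,0,0]'

```text
t: 16.55
eef_pos: [0.5788, -0.1323, 0.0328]
eef_rot: [0.668, 0.744, -0.0, -0.0]
ft_force: [-3.0, -0.7, 1.8]
grip_width: 0.0001
gripper_force: 1.7
```

```bash
python3 -c "
from h import *
go([*w([-.014,-.0985]),0.032],6.05);print(d(robot.observe()['eef_pos']))"
```

```text
pos [ 0.5788 -0.1323  0.0328] trans [-0.0003  0.0224  0.0008] rot/360 [-0.      0.      0.0005] F [-3.043  -0.7314  1.7657] w 9.276569256021668e-05
[[-0.0364 -0.0983]]
```

>>> send_rows --rot '[[0,0,0],[0,0,0],[0,0,0],[0,0,0],[0,0,0]]' --translation '[[0,0.01,0],[0,0.018,0],[0,0.023,0],[0,0.027,0],[0,0.03,0]]' --hand '[0,0,0,0,0]'

```text
t: 17.05
eef_pos: [0.6017, -0.1298, 0.032]
eef_rot: [0.668, 0.744, -0.003, -0.005]
ft_force: [-24.9, -2.3, 14.5]
grip_width: 0.0002
gripper_force: 13.4
```

```bash
python3 -c "
from h import *
go([*w([-.014,-.0985]),0.032],6.05);print(d(robot.observe()['eef_pos']))"
```

```text
pos [ 0.6017 -0.1298  0.032 ] trans [-0.0004 -0.0007 -0.    ] rot/360 [-0.0018 -0.0004  0.0002] F [-24.9375  -2.2941  14.4635] w 0.0001653916443201696
[[-0.0133 -0.0981]]
```

At the stop: 25 N, and the TCP is where it was with the other tray home. I back away and check.

>>> send_rows --rot '[[0,0,0],[0,0,0],[0,0,0],[0,0,0],[0,0,0]]' --translation '[[0,-0.02,0],[0,-0.06,0],[0,-0.1,-0.04],[0,-0.1,-0.09],[0,-0.1,-0.12]]' --hand '[0,0,0,0,0]'

```text
t: 17.55
eef_pos: [0.5077, -0.1406, 0.1556]
eef_rot: [0.668, 0.744, 0.001, 0.001]
ft_force: [0.7, 0.2, -0.3]
grip_width: 0.0
gripper_force: 0.0
```

>>> send_rows --rot '[[0,0,0],[0,0,0],[0,0,0]]' --translation '[[-0.04,0,0],[-0.08,0,0],[-0.08,0,0]]' --hand '[0,0,0]'

```text
t: 17.85
eef_pos: [0.5174, -0.2257, 0.1541]
eef_rot: [0.67, 0.742, -0.001, 0.003]
ft_force: [-0.9, -0.1, -0.7]
grip_width: 0.0
gripper_force: 0.0
```

```bash
python3 -c "
from h import *
g=shot('top');s=shot('scene')
cv2.imwrite('pics/v4.png',cv2.cvtColor(np.hstack([cv2.resize(s[100:340,160:480],(400,300)),cv2.resize(g[60:240,120:440],(400,300))]),cv2.COLOR_RGB2BGR))"
```

```text
(no output)
```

View pics/v4.png

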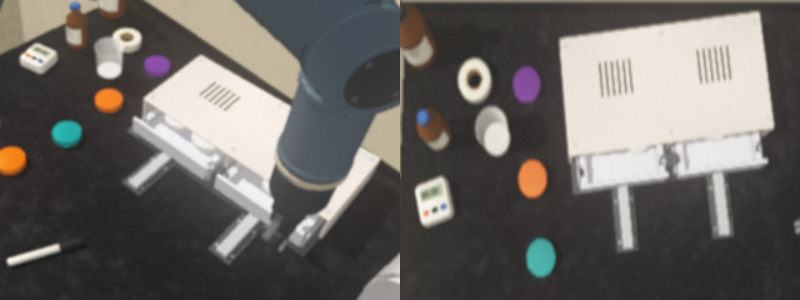

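Both trays are home, the dish is inside, the bystanders haven't moved, and the arm is clear of everything.

```bash
python3 -c "
from cell import robot
print(robot.close_job())"
```

```text
the job is handed in; nothing more can be done
None
```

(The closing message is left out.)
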